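# Heft two staining boxes and clamp the loaded one into the shaker's fence corner

### The arm

A 6-joint arm with a two-finger parallel gripper is mounted at the origin on the work surface. World frame = base frame: x ahead of the robot, y to its left, z up, the work surface at z = 0. Lengths are in m, angles in rad, forces in N, time in s.
With the tool pointing down it reaches from about 0.275 to 0.775 m from the base axis. Payload 14.6 kg.
Tool frame: the origin (TCP) lies on the centre line of the jaws, within the pads' length; the fingertips stand 22 mm ahead of it and the grasp point (between the pads) lies 3 mm ahead of it; z points along the fingers, y is the line along which they close (so a half turn about z gives the same grasp; the last joint's range is limited). The gripper opens to 85 mm and grips with 20 to 120 N. Pads are 22 mm wide; open, the fingers measure 114 mm over their backs; the gripper's body (76 mm by 85 mm) begins 54 mm behind the grasp point. The pads swing forward as they close: fully open they stand 13 mm farther back than shut.
Start: joints at [1.166, 0.263, -0.048, 1.259, 0, 1.415], TCP at [0.13, 0.509, 0.253] pointing down, gripper open.
Joint ranges: [-2.65, 2.65], [-0.89, 1.7], [-1.18, 1.37], [-2.13, 2.11], [-1.35, 1.29], [-3.14, 3.14]. Speed limits (rad/s): [1.89, 1.89, 2.57, 2.79, 3.14, 3.14].

### API

Orientations are given as a rotation vector (axis times angle).
In Python, from station import r, eyes gives the robot as it stands.
- The arm moves only by the tool jog_arm, never from a script. Its argument "targets" is a list that holds one entry, the list of rows, each a list of 5 numbers: the finger opening in cm, from 0 to 8.54, then the shift along the tool's x, y, z in cm, then the turn about the tool's z in degrees. A call has 1 to 20 rows; each row shifts and turns the commanded pose from where the row before left it, along the tool's axes as they then stand; what a row does not reach is not made up. A row lasts 1/12 s, in which the tool goes at most 41.7 mm and 7.16 degrees, less where a joint would pass 70% of its speed; a pose out of reach is approached as far as the arm can. A call with a gripper value outside its range is refused whole. The fingers move at their own pace and stop on an object; "newtons" is the grip in N (left out, the last holds). Time passes only in rows, so rows that do not move let the fingers close. It gives the time, the measured TCP pose, the force, the opening and the grip force at its end, in the units of the state.
- r.get_state(): the state, without advancing time (a new reading comes with each control period).
- eyes.read_camera(name): name is "side" or "top"; returns (picture, depth): 480x640x3 uint8, red, green, blue; 480x640 float32, m along the optical axis (not along the pixel's ray), 0 where there is no reading.
- eyes.calibration(name): a dict with "mtx" (3x3 intrinsics, pixels), "distortion" ([k1, k2, p1, p2, k3] as OpenCV has them; the pictures are not rectified), "view" (4x4, takes a point from world to camera coordinates). Camera axes: x right, y up, looking along -z (the intrinsics and any distortion apply to the point x, -y, -z); pixel columns grow to the right and rows downward; lengths in m; the calibration is good to about 2 mm. A picture is of the moment at which its call begins. calibration takes no time and is no camera call.
- r.sign_off(): hands the job in; it is judged then, once.
The state is a dict: "t": time; "joints": joint angles; "joint_vel": joint speeds; "joint_efforts": joint torques, N m; "position": TCP position; "tool_rot": TCP orientation; "wrist_force": force on the tool from outside, world axes, zero at the start; "wrist_torque": the same for the moment, N m; "grip_width": finger opening in m; "gripper_force": force on a finger pad.
Only numpy, scipy, OpenCV 4.12 (cv2) and the standard library are available. Lean on these libraries where they do the work, as an engineer would, in place of code of your own. Each camera call takes 0.05 s, during which the arm holds its last target. There are 200 camera calls.

### The job

Two identical black staining boxes stand on the bench, one loaded with glass slides and one empty: heft them to find out which is which, without tipping either over. Set the heavy one down gently on the shaker's platform, push it square and flush into the far left corner of the bar frame with its long side against the far bar and its end against the left bar, and slide the clamp bar up against its other end so that it cannot walk. Leave the empty box standing on the bench and do not disturb the other things on the bench.

Things in the scene. Friction and masses are not known exactly. Their poses are not given: they have to be found in the camera images.
- black_box_1: one of two outwardly identical opaque black plastic boxes, lids fast, cuboids 130 mm long (x), 60 wide (y), 50 tall (z). Origin: centre of the underside. One is loaded with glass slides (about 0.55 kg), the other empty (about 0.12 kg), each within 15 %; the number in the name does not tell which. On the bench at the start.
- black_box_2: one of two outwardly identical opaque black plastic boxes, lids fast, cuboids 130 mm long (x), 60 wide (y), 50 tall (z). Origin: centre of the underside. One is loaded with glass slides (about 0.55 kg), the other empty (about 0.12 kg), each within 15 %; the number in the name does not tell which. On the bench at the start.
- shaker: orbital shaker, white, 266 mm square, fixed, its place and yaw (up to 0.25 rad) change. Its flat grey-matted platform lies 120 mm above the bench and bears a frame of four round steel bars (14 mm thick, tops 35 mm above the platform) round a square of 236 mm inside, on 15 mm corner posts 37 mm tall. Origin: centre of its footprint; x to the far bar, y to the left bar, z up.
- fence_corner (a point): point on the shaker's platform surface in the far left corner of the bar frame, where the inner faces of the far and left bars meet; 118, 118, 120 mm from the shaker's origin, same axes. The free platform reaches from 0 to -236 mm in x and y. A box home in the corner, long side along the far bar, has its origin at x -30, y -65, z 0 mm here.
- clamp_bar (a joint): how far the clamp bar is slid to the left (+y of the shaker), m; starts 0 to 0.03, ends at 0.13. A rubber-covered bar parallel to x, 14 mm thick, axis 28 mm above the platform, at y = -222 mm + joint value from fence_corner; it spans the frame on two shoes, slides against about 4 N of friction, stays where left. It meets the end of a box home in the corner at 0.085.
- clamp_knob (a point): centre of the top of the clamp bar's upright round black grip knob, 22 mm in diameter, 32 mm tall, on a 12 mm stem; its top is 78 mm and its underside 46 mm above the platform. It stands on the bar at x = -148 mm of fence_corner, clear of a box in the corner, and moves with the bar. Axes as the shaker's.
- beaker: bystander, leave alone: glass beaker, 76 mm wide, 85 mm tall. Origin: centre of its underside.
- flask: bystander, leave alone: conical flask, 84 mm wide, 122 mm tall. Origin: centre of its underside.
- petri_stack: bystander, leave alone: stack of three petri dishes, 90 mm wide, 47 mm tall. Origin: centre of its underside.
- orange_dish: bystander, leave alone: steel dish with three oranges, 150 mm wide, 81 mm tall. Origin: centre of its underside.
- tip_box: bystander, leave alone: pipette-tip box, 122 x 84 x 62 mm, grey with a clear lid. Origin: centre of its underside.
- reagent_bottle: bystander, leave alone: amber reagent bottle, 72 mm wide, 150 mm tall. Origin: centre of its underside.

How it is judged:
At the end, for the whole second after the job is handed in: Loaded box at rest flat on the platform, long side along the far bar, within 3 mm of touching the far and left bars, square within 0.03 rad; clamp bar within 3 mm of its right end; empty box standing flat and still on the bench (((x of black_box_2 in the frame of fence_corner between -0.033 and -0.027 m and y of black_box_2 in the frame of fence_corner between -0.068 and -0.062 m and z of black_box_2 in the frame of fence_corner between -0.004 and 0.004 m and angle between the x axis of black_box_2 and the y axis of fence_corner, either way round below 0.03 rad and angle between black_box_2's own z axis and vertical below 0.05 rad and linear speed of each of black_box_2, black_box_1 below 0.01 m/s and height (world z) of black_box_1 below 0.006 m and angle between black_box_1's own z axis and vertical below 0.06 rad and contact force between black_box_1 and anything else below 2.5 N) or (x of black_box_1 in the frame of fence_corner between -0.033 and -0.027 m and y of black_box_1 in the frame of fence_corner between -0.068 and -0.062 m and z of black_box_1 in the frame of fence_corner between -0.004 and 0.004 m and angle between the x axis of black_box_1 and the y axis of fence_corner, either way round below 0.03 rad and angle between black_box_1's own z axis and vertical below 0.05 rad and linear speed of each of black_box_1, black_box_2 below 0.01 m/s and height (world z) of black_box_2 below 0.006 m and angle between black_box_2's own z axis and vertical below 0.06 rad and contact force between black_box_2 and anything else below 2.5 N)) and value of joint clamp_bar between 0.082 and 0.088 m).
It fails at once if a box is dropped (faster than 0.7 m/s out of the fingers, a fall of some 25 mm) ((linear speed of black_box_1 above 0.7 m/s and contact force between black_box_1 and the fingers below 0.1 N) or (linear speed of black_box_2 above 0.7 m/s and contact force between black_box_2 and the fingers below 0.1 N)).
It fails at once if a box is tipped over (leans more than 0.6 rad) (angle between any of black_box_1, black_box_2's own z axis and vertical above 0.6 rad).
It fails at once if one of the other things on the bench is shifted by more than 30 mm or knocked over (distance of any of beaker, flask, petri_stack, orange_dish, tip_box, reagent_bottle from where it was at the start of the episode above 0.03 m or angle between any of beaker, flask, petri_stack, orange_dish, tip_box, reagent_bottle's own z axis and vertical above 0.3 rad).
It also fails if it takes over 72 s, if anything falls off the work surface, if the arm or the gripper's body presses on something with over 40 N, if the wrist force passes 120 N, or if a joint passes its speed limit or range.

## Working session

There is one attempt and no reset: what is moved stays moved. The work goes in short steps, Python scripts to look and compute and a tool call to move; the robot and the scene stay as the last step left them, time stands still between calls to the robot, and variables do not carry over. Pictures are saved under pics/ and viewed, at most 10 in all, crops included, and the job is handed in when it is done.

Besides the shell and the picture viewer there is one more tool, called after "Call:" as name(argument=value, ...), one argument or row to a line, values as JSON. jog_arm: Moves the arm, as the interface text tells. Its arguments: {"type":"object","properties":{"targets":{"type":"array"},"newtons":{"type":"number"}},"required":["targets"]}

```bash
ls; mkdir -p pics
cat > h.py <<'E'
import numpy as np, cv2
from station import r, eyes
def ray(name,u,v):
    c=eyes.calibration(name); K=np.array(c["mtx"]);D=np.array(c["distortion"]);V=np.array(c["view"])
    p=cv2.undistortPoints(np.array([[[u,v]]],float),K,D)[0,0]
    R=V[:3,:3];t=V[:3,3]
    return -R.T@t, R.T@np.array([p[0],-p[1],-1.0])
def atz(name,u,v,z):
    o,d=ray(name,u,v); return o+d*(z-o[2])/d[2]
def cloud(name,dep):
    c=eyes.calibration(name); K=np.array(c["mtx"]);D=np.array(c["distortion"]);V=np.array(c["view"])
    vv,uu=np.mgrid[:480,:640]
    p=cv2.undistortPoints(np.stack([uu,vv],-1).reshape(-1,1,2).astype(float),K,D)[:,0]
    d=dep.reshape(-1,1)
    q=np.c_[p[:,0:1]*d,-p[:,1:2]*d,-d]
    return ((q-V[:3,3])@V[:3,:3]).reshape(480,640,3)
def snap(name,fn=None):
    im,d=eyes.read_camera(name)
    if fn: cv2.imwrite('pics/'+fn,im[:,:,::-1])
    return im,d
def proj(name,P):
    c=eyes.calibration(name); V=np.array(c["view"]);q=V[:3,:3]@np.array(P)+V[:3,3]
    return cv2.projectPoints(np.array([[q[0],-q[1],-q[2]]]),np.zeros(3),np.zeros(3),np.array(c["mtx"]),np.array(c["distortion"]))[0].ravel()
E
python3 - <<'E'
from h import *
for n in("top","side"):
    im,d=snap(n,n+'0.png'); np.savez('d_'+n,im=im,d=d); print(n,ray(n,320,240))
print(r.get_state())
E
```

```text
pics
top (array([0.47434357, 0.07972308, 1.21434688]), array([ 0.12717678,  0.02521816, -0.99156598]))
side (array([0.43038871, 0.84688105, 0.91242369]), array([ 0.15250935, -0.70022108, -0.69752849]))
{'t': 0.1, 'joints': array([ 1.16566821e+00,  2.63487671e-01, -4.88915084e-02,  1.25938601e+00,
       -5.11810442e-06,  1.41549292e+00]), 'joint_vel': array([ 0.00149215, -0.00214743,  0.00130827,  0.00114245, -0.00053926,
       -0.00067913]), 'joint_efforts': array([ 4.93867366e-03, -6.38579035e+01,  3.85064578e+01,  9.93185589e-03,
       -3.62341768e-05,  2.10040582e-05]), 'position': array([0.12971472, 0.50848681, 0.25286003]), 'tool_rot': array([-3.91371208e-01, -3.11685390e+00,  1.46463081e-03]), 'wrist_force': array([-0.28598549,  0.60815043, -0.75774241]), 'wrist_torque': array([-0.06958153, -0.05051249, -0.00895121]), 'gripper_force': 0.0, 'grip_width': 0.08548892086571937}
```

View pics/top0.png

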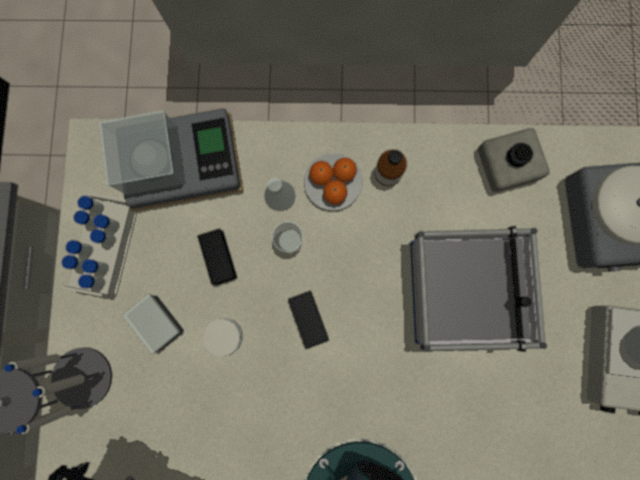

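View pics/side0.png

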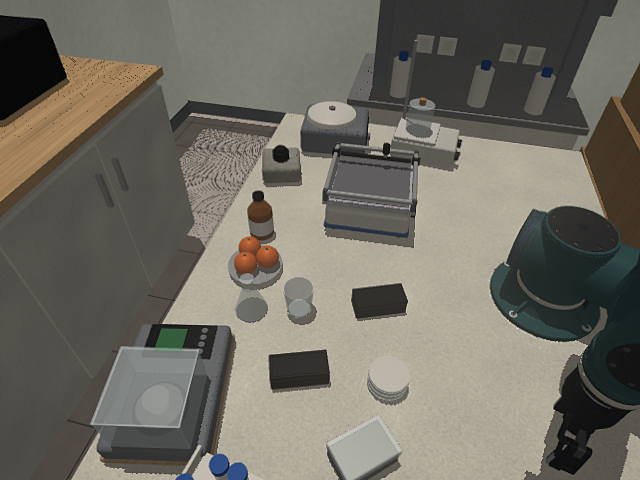

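Run:
```python
from h import *
f=np.load('d_top.npz');im,d=f['im'],f['d'];C=cloud('top',d)
print('bench z',np.median(C[400:430,200:280,2]))
for (u,v) in((217,257),(308,320)):
    g=im.max(2)<60; m=np.zeros_like(g); m[v-40:v+40,u-35:u+35]=1
    m&=g&(C[...,2]>.042)&(C[...,2]<.058)
    n,l,s,c=cv2.connectedComponentsWithStats(m.astype(np.uint8)); k=l[v,u]
    P=C[l==k]; (c0,wh,a)=cv2.minAreaRect((P[:,:2]*1000).astype(np.float32))
    print('box',np.median(P[:,2]),c0,wh,a,P.mean(0))
x=np.median(C[270:330,450:500,2]);print('platform',x)
# platform points
m=(abs(C[...,2]-.12)<.006)
m[:,:405]=0;m[:,555:]=0
n,l,s,c=cv2.connectedComponentsWithStats(m.astype(np.uint8)); P=C[l==l[300,460]]
print(cv2.minAreaRect((P[:,:2]*1000).astype(np.float32)))
# knob
m=(C[...,2]>.185)&(C[...,2]<.215); m[:,:480]=0;m[:,555:]=0;m[:200]=0;m[360:]=0
print('knob',m.sum(),C[m].mean(0) if m.any() else 0, np.argwhere(m).mean(0) if m.any() else 0)
e=im[210:370,395:560,::-1]; cv2.imwrite('pics/sh.png',cv2.resize(e,None,fx=4.8,fy=3.7,interpolation=cv2.INTER_CUBIC)[:600,:800])
e=im[225:355,190:340,::-1]; cv2.imwrite('pics/bx.png',cv2.resize(e,None,fx=4,fy=4,interpolation=cv2.INTER_CUBIC))
```

```text
bench z -0.0006379822235245828
box 0.04934557852893718 (578.7135620117188, 365.922119140625) (127.73754119873047, 58.84534454345703) 19.757814407348633 [0.57793358 0.36526234 0.04928832]
box 0.049622903223682985 (430.33526611328125, 134.12355041503906) (124.80967712402344, 58.00944900512695) 21.83672523498535 [0.42978403 0.13403807 0.0496415 ]
platform 0.11950533928003458
((512.5735473632812, -258.6513366699219), (243.05026245117188, 243.45262145996094), 2.808494806289673)
knob 105 [ 0.48528218 -0.32836113  0.19607885] [300.95238095 525.4       ]
```

View pics/sh.png

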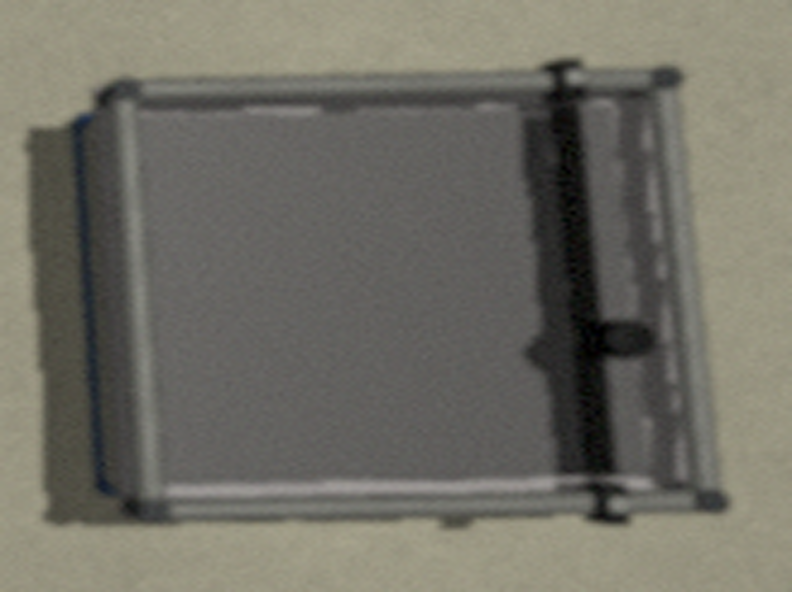

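Run:
```python
from h import *
P=np.array([atz('top',395+a/4.8,210+b/3.7,.157)[:2] for a,b in((123,88),(665,75),(712,502),(148,507))])
print(P, P.mean(0),[np.linalg.norm(P[i]-P[i-1]) for i in range(4)])
for i,j in((1,0),(2,3)): e=P[j]-P[i]; print('y dir yaw',np.arctan2(-e[0],e[1]))
for i,j in((3,0),(2,1)): e=P[j]-P[i]; print('x dir yaw',np.arctan2(e[1],e[0]))
# bars from cloud: z .145-.16
f=np.load('d_top.npz');C=cloud('top',f['d']);m=(C[...,2]>.146)&(C[...,2]<.165);m[:,:405]=0;m[:,555:]=0;m[:220]=0;m[358:]=0
Q=C[m][:,:2];print(m.sum(),cv2.minAreaRect((Q*1000).astype(np.float32)))
for lo,hi in((.185,.215),):
  k=(C[...,2]>lo)&(C[...,2]<hi);k[:,:480]=0;k[:,555:]=0;k[:220]=0;k[358:]=0
  q=C[k];print(q.min(0),q.max(0),np.median(q,0))
# side bars fit (yaw) via bars: left & far & near
c=P.mean(0)
for y in(0.03,.05,.07,.08):
  X=np.array([np.cos(y),np.sin(y)]);Y=np.array([-X[1],X[0]]);L=np.c_[(Q-c)@X,(Q-c)@Y]
  far=L[(L[:,0]>.11)&(abs(L[:,1])<.08)];near=L[(L[:,0]<-.11)&(abs(L[:,1])<.08)];left=L[(L[:,1]>.11)&(abs(L[:,0])<.1)];right=L[(L[:,1]<-.11)&(abs(L[:,0])<.1)]
  print(y,[ (np.polyfit(a[:,1-i],a[:,i],1).round(3),np.median(a[:,i]).round(4)) for a,i in((far,0),(near,0),(left,1),(right,1))])
```

```text
[[ 0.62871046 -0.11724489]
 [ 0.64184326 -0.36662021]
 [ 0.39105116 -0.37947508]
 [ 0.38160773 -0.12786665]] [ 0.51080315 -0.24780171] [np.float64(0.24733090854343143), np.float64(0.249720880253643), np.float64(0.2511213368947965), np.float64(0.2517855852803316)]
y dir yaw 0.05261420242710066
y dir yaw 0.03751462867427876
x dir yaw 0.04295874633540226
x dir yaw 0.05121227710944959
3608 ((511.4696044921875, -248.93719482421875), (272.7721862792969, 265.3890380859375), 2.5236356258392334)
[ 0.47471319 -0.34098568  0.18526926] [ 0.4957102  -0.3184835   0.20146134] [ 0.48521239 -0.32828378  0.19691802]
0.03 [(array([-0.011,  0.125]), np.float64(0.1248)), (array([-0.018, -0.124]), np.float64(-0.1239)), (array([0.019, 0.124]), np.float64(0.1245)), (array([ 0.005, -0.124]), np.float64(-0.1237))]
0.05 [(array([0.006, 0.125]), np.float64(0.1248)), (array([ 0.004, -0.124]), np.float64(-0.1236)), (array([-0.001,  0.124]), np.float64(0.1246)), (array([-0.015, -0.124]), np.float64(-0.1236))]
0.07 [(array([0.022, 0.125]), np.float64(0.1249)), (array([ 0.019, -0.124]), np.float64(-0.1238)), (array([-0.021,  0.124]), np.float64(0.1244)), (array([-0.036, -0.124]), np.float64(-0.1237))]
0.08 [(array([0.031, 0.125]), np.float64(0.125)), (array([ 0.026, -0.124]), np.float64(-0.1237)), (array([-0.03 ,  0.124]), np.float64(0.1245)), (array([-0.046, -0.124]), np.float64(-0.1239))]
```

```bash
cat >> h.py <<'E'
from scipy.spatial.transform import Rotation as Ro
S=np.array([.511,-.248]);YAW=.045
X=np.array([np.cos(YAW),np.sin(YAW)]);Y=np.array([-X[1],X[0]]);F=S+.118*X+.118*Y
def loc(p): q=np.array(p[:2])-F; return np.array([q@X,q@Y])
def fw(x,y): return F+x*X+y*Y
def plan(x,y,z,yawdeg=None):
    s=r.get_state();R=Ro.from_rotvec(s['tool_rot']).as_matrix()
    yw=np.degrees(np.arctan2(R[1,1],R[0,1]));turn=0
    if yawdeg is not None: turn=(yw-yawdeg+90)%180-90
    R2=R@Ro.from_euler('z',turn,degrees=True).as_matrix()
    d=R2.T@(np.array([x,y,z])-s['position'])*100
    print('t',round(s['t'],2),'closing yaw',yw.round(2),'tilt',np.degrees(np.arccos(-R[2,2])).round(2),'turn',round(turn,2),'then shift cm',d.round(2),'local',(loc(s['position'])*1000).round(1),'z',s['position'][2].round(4))
E
python3 -c "
from h import *
plan(.430,.134,.12,111.8)"
```

```text
t 0.1 closing yaw 75.69 tilt 0.06 turn -36.11 then shift cm [-13.98 -45.91  13.31] local [-464.9  654.9] z 0.2529
```

Call:
jog_arm(
  targets=[
    [[8.5, 0, 0, 0, -6], [8.5, 0, 0, 0, -6], [8.5, 0, 0, 0, -6], [8.5, 0, 0, 0, -6], [8.5, 0, 0, 0, -6], [8.5, 0, 0, 0, -6], [8.5, -1, -3.28, 0.8, 0], [8.5, -1, -3.28, 0.8, 0], [8.5, -1, -3.28, 0.8, 0], [8.5, -1, -3.28, 0.8, 0], [8.5, -1, -3.28, 0.8, 0], [8.5, -1, -3.28, 0.8, 0], [8.5, -1, -3.28, 0.8, 0], [8.5, -1, -3.28, 0.8, 0], [8.5, -1, -3.28, 0.8, 0], [8.5, -1, -3.28, 0.8, 0], [8.5, -1, -3.28, 0.8, 0], [8.5, -1, -3.28, 0.8, 0], [8.5, -1, -3.28, 0.8, 0], [8.5, -1, -3.28, 0.8, 0]],
  ],
  newtons=35,
)

```text
t: 1.77
position: [0.4302, 0.1321, 0.1408]
tool_rot: [0.591, -3.085, -0.0]
wrist_force: [1.0, 0.6, -0.0]
grip_width: 0.0853
gripper_force: 0.0
```

```bash
python3 -c "
from h import *
plan(.430,.134,.034,111.8)
print(r.get_state()['wrist_force'])
im,d=snap('side','s1.png');snap('top','t1.png')"
```

```text
t 1.77 closing yaw 111.68 tilt 0.01 turn -0.12 then shift cm [-0.05  0.19 10.68] local [-181.6  265.3] z 0.1408
[ 1.01339004  0.59903376 -0.02577778]
```

Call:
jog_arm(
  targets=[
    [[8.5, 0, 0.2, 2.6, 0], [8.5, 0, 0, 2.7, 0], [8.5, 0, 0, 2.7, 0], [8.5, 0, 0, 2.6, 0], [8.5, 0, 0, 0, 0], [5, 0, 0, 0, 0], [5, 0, 0, 0, 0], [5, 0, 0, 0, 0], [5, 0, 0, 0, 0], [5, 0, 0, 0, 0], [5, 0, 0, 0, 0]],
  ],
  newtons=35,
)

```text
t: 2.78
position: [0.4296, 0.1359, 0.0367]
tool_rot: [-0.591, 3.083, 0.0]
wrist_force: [-3.2, 1.3, 10.0]
grip_width: 0.0593
gripper_force: 38.9
```

Call:
jog_arm(
  targets=[
    [[5, 0, 0, -1, 0], [5, 0, 0, -1, 0], [5, 0, 0, -1, 0], [5, 0, 0, -1, 0], [5, 0, 0, 0, 0], [5, 0, 0, 0, 0], [5, 0, 0, 0, 0], [5, 0, 0, 0, 0]],
  ],
)

```text
t: 3.45
position: [0.4286, 0.1356, 0.075]
tool_rot: [0.591, -3.085, -0.0]
wrist_force: [-0.2, 0.7, -0.6]
grip_width: 0.0593
gripper_force: 38.1
```

```bash
python3 -c "
from h import *
print(r.get_state())
snap('side','s2.png')"
```

```text
{'t': 3.45, 'joints': array([ 1.24742964e-01,  2.74902246e-01, -5.65281925e-01,  7.31092665e-01,
        2.33602422e-05, -2.53727539e-01]), 'joint_vel': array([ 0.00033369,  0.00287885,  0.00305921,  0.00126134, -0.00045639,
        0.00133589]), 'joint_efforts': array([ 2.59004824e-02, -5.72134602e+01,  3.03079033e+01, -7.48383463e-03,
        1.38510227e-04,  6.65227235e-04]), 'position': array([0.42858726, 0.13558439, 0.07495914]), 'tool_rot': array([ 5.90868326e-01, -3.08504066e+00, -8.52488208e-05]), 'wrist_force': array([-0.23811442,  0.67623229, -0.58696719]), 'wrist_torque': array([ 0.02458102, -0.02219351, -0.02524222]), 'gripper_force': 38.12651216983795, 'grip_width': 0.05933493179907561}
```

View pics/s2.png

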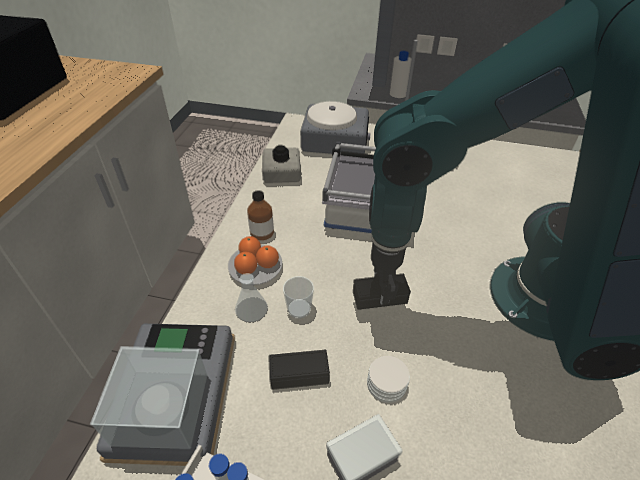

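The side view shows the near box held clear of the bench at about (381,291). The wrist reads only about -0.6 N, so this one looks empty. I'll set it back down.

Call:
jog_arm(
  targets=[
    [[5, 0, 0, 0, 0], [5, 0, 0, 1.2, 0], [5, 0, 0, 1.2, 0], [5, 0, 0, 0.8, 0], [5, 0, 0, 0.4, 0], [5, 0, 0, 0.2, 0], [5, 0, 0, 0, 0], [5, 0, 0, 0, 0]],
  ],
)

```text
t: 4.17
position: [0.429, 0.1356, 0.0375]
tool_rot: [-0.591, 3.085, -0.0]
wrist_force: [-0.4, -0.5, -1.3]
grip_width: 0.0593
gripper_force: 38.1
```

Call:
jog_arm(
  targets=[
    [[5, 0, 0, 0.1, 0], [5, 0, 0, 0, 0], [8.5, 0, 0, 0, 0], [8.5, 0, 0, 0, 0], [8.5, 0, 0, 0, 0], [8.5, 0, 0, 0, 0], [8.5, 0, 0, 0, 0], [8.5, 0, 0, -2, 0], [8.5, 0, 0, -4, 0], [8.5, 0, 0, -4, 0], [8.5, 0, 0, -4, 0], [8.5, 0, 0, 0, 0]],
  ],
)

```text
t: 5.17
position: [0.4312, 0.1359, 0.1826]
tool_rot: [-0.59, 3.077, -0.001]
wrist_force: [0.4, 0.4, 0.6]
grip_width: 0.085
gripper_force: 0.0
```

```bash
python3 -c "
from h import *
plan(.579,.366,.18,109.8)
print(r.get_state()['wrist_force'])"
```

```text
t 5.17 closing yaw 111.69 tilt 0.48 turn 1.89 then shift cm [-21.7   16.64   0.41] local [-180.5  269.1] z 0.1826
[0.3705341  0.35305055 0.5530377 ]
```

Call:
jog_arm(
  targets=[
    [[8.5, 0, 0, 0, 1.9], [8.5, -2.7, 2.1, 0, 0], [8.5, -2.7, 2.1, 0, 0], [8.5, -2.7, 2.1, 0, 0], [8.5, -2.7, 2.1, 0, 0], [8.5, -2.7, 2.1, 0, 0], [8.5, -2.7, 2.1, 0, 0], [8.5, -2.7, 2.0, 0, 0], [8.5, -2.7, 2.0, 0, 0], [8.5, 0, 0, 0, 0], [8.5, 0, 0, 0, 0]],
  ],
)

```text
t: 6.08
position: [0.5762, 0.366, 0.175]
tool_rot: [0.542, -3.093, 0.0]
wrist_force: [-0.2, -0.9, 0.7]
grip_width: 0.085
gripper_force: 0.0
```

```bash
python3 -c "
from h import *
plan(.579,.366,.036,109.8)
print(r.get_state()['wrist_force'])"
```

```text
t 6.08 closing yaw 109.86 tilt 0.06 turn 0.06 then shift cm [-0.28 -0.1  13.9 ] local [-25.3 492.5] z 0.175
[-0.15973748 -0.8686741   0.72243453]
```

Call:
jog_arm(
  targets=[
    [[8.5, -0.3, -0.1, 2.5, 0], [8.5, 0, 0, 3, 0], [8.5, 0, 0, 3, 0], [8.5, 0, 0, 3, 0], [8.5, 0, 0, 2.3, 0], [8.5, 0, 0, 0, 0], [5, 0, 0, 0, 0], [5, 0, 0, 0, 0], [5, 0, 0, 0, 0], [5, 0, 0, 0, 0], [5, 0, 0, 0, 0], [5, 0, 0, 0, 0], [5, 0, 0, 0, 0]],
  ],
  newtons=50,
)

```text
t: 7.17
position: [0.5798, 0.3655, 0.0407]
tool_rot: [-0.539, 3.092, 0.002]
wrist_force: [-3.0, 0.2, 8.5]
grip_width: 0.059
gripper_force: 56.9
```

Call:
jog_arm(
  targets=[
    [[5, 0, 0, -1, 0], [5, 0, 0, -1, 0], [5, 0, 0, -1, 0], [5, 0, 0, -1, 0], [5, 0, 0, 0, 0], [5, 0, 0, 0, 0], [5, 0, 0, 0, 0], [5, 0, 0, 0, 0]],
  ],
)

```text
t: 7.83
position: [0.5787, 0.3648, 0.0777]
tool_rot: [0.54, -3.094, 0.0]
wrist_force: [0.1, -0.3, -5.9]
grip_width: 0.0592
gripper_force: 56.1
```

Wrist force is -5.9 N, so this is the loaded box. Next I plan the carry to the shaker.

```bash
python3 -c "
from h import *
p=fw(-.060,-.085);print(p,F);plan(p[0],p[1],.28,np.degrees(YAW))"
```

```text
[ 0.56745679 -0.21242429] [ 0.62357234 -0.12481125]
t 7.83 closing yaw 109.79 tilt 0.06 turn -72.79 then shift cm [ 57.62   3.74 -20.21] local [-22.8 491.2] z 0.0777
```

Call:
jog_arm(
  targets=[
    [[5, 0, 0, -2, 0], [5, 0, 0, -3, 0], [5, 0, 0, -3.2, 0], [5, 0, 0, -3, -5.2], [5, 0, 0, -3, -5.2], [5, 0, 0, -3, -5.2], [5, 0, 0, -3, -5.2], [5, 0, 0, 0, -5.2], [5, 0, 0, 0, -5.2], [5, 0, 0, 0, -5.2], [5, 0, 0, 0, -5.2], [5, 0, 0, 0, -5.2], [5, 0, 0, 0, -5.2], [5, 0, 0, 0, -5.2], [5, 0, 0, 0, -5.2], [5, 0, 0, 0, -5.2], [5, 0, 0, 0, -5.2], [5, 0, 0, 0, 0]],
  ],
)

```text
t: 9.33
position: [0.579, 0.3649, 0.2796]
tool_rot: [2.275, -2.165, -0.001]
wrist_force: [0.3, 0.0, -5.7]
grip_width: 0.0591
gripper_force: 57.1
```

```bash
python3 -c "
from h import *
p=fw(-.060,-.085);plan(p[0],p[1],.28,np.degrees(YAW))"
```

```text
t 9.33 closing yaw -177.17 tilt 0.06 turn 0.26 then shift cm [ 5.763e+01  3.750e+00 -1.000e-02] local [-22.5 491.3] z 0.2796
```

Call:
jog_arm(
  targets=[
    [[5, 1.5, 0.2, 0, 0], [5, 3, 0.2, 0, 0], [5, 3.5, 0.2, 0, 0], [5, 3.5, 0.2, 0, 0], [5, 3.5, 0.2, 0, 0], [5, 3.5, 0.2, 0, 0], [5, 3.5, 0.2, 0, 0], [5, 3.5, 0.2, 0, 0], [5, 3.5, 0.2, 0, 0], [5, 3.5, 0.2, 0, 0], [5, 3.5, 0.2, 0, 0], [5, 3.5, 0.2, 0, 0], [5, 3.5, 0.2, 0, 0], [5, 3.5, 0.2, 0, 0], [5, 3.5, 0.2, 0, 0], [5, 3.5, 0.2, 0, 0], [5, 3, 0.3, 0, 0], [5, 1.2, 0.3, 0, 0], [5, 0, 0, 0, 0.2], [5, 0, 0, 0, 0]],
  ],
)

```text
t: 11.0
position: [0.5669, -0.2134, 0.2799]
tool_rot: [-2.263, 2.179, 0.001]
wrist_force: [0.1, 1.1, -6.3]
grip_width: 0.0593
gripper_force: 57.1
```

```bash
python3 -c "
from h import *
p=fw(-.060,-.085);plan(p[0],p[1],.17,np.degrees(YAW))
a,_=snap('top','t3.png');b,_=snap('side')
cv2.imwrite('pics/c3.png',np.hstack([cv2.resize(a[190:380,380:580,::-1],(400,380)),cv2.resize(b[80:270,270:470,::-1],(400,380))]))"
```

```text
t 11.0 closing yaw -177.82 tilt 0.05 turn -0.4 then shift cm [-0.08 -0.07 10.99] local [-60.6 -85.9] z 0.2799
```

View pics/c3.png

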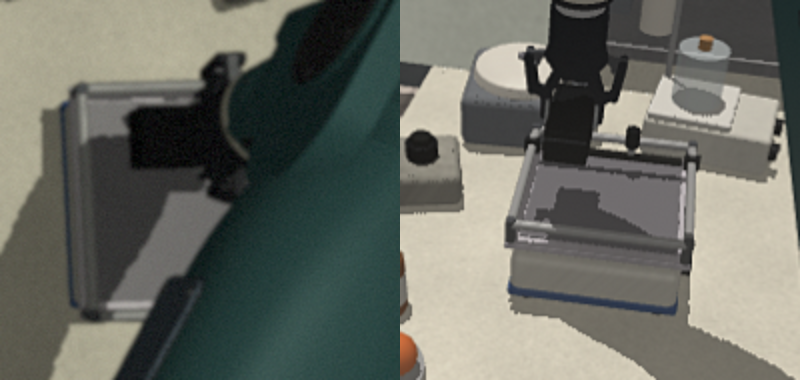

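The box hangs over the frame, square to it, with its left end at about (130,135) in the left crop. Lowering it now.

Call:
jog_arm(
  targets=[
    [[5, 0, 0, 2, 0], [5, 0, 0, 2.5, 0], [5, 0, 0, 2.5, 0], [5, 0, 0, 2, 0], [5, 0, 0, 1.3, 0], [5, 0, 0, 0.7, 0], [5, 0, 0, 0.4, 0], [5, 0, 0, 0, 0], [5, 0, 0, 0, 0]],
  ],
)

```text
t: 11.85
position: [0.5675, -0.2129, 0.1671]
tool_rot: [-2.267, 2.174, -0.002]
wrist_force: [0.1, -0.5, -5.3]
grip_width: 0.0592
gripper_force: 56.9
```

Call:
jog_arm(
  targets=[
    [[5, 0, 0, 0.2, 0], [5, 0, 0, 0.1, 0], [5, 0, 0, 0, 0], [5, 0, 0, 0, 0]],
  ],
)

```text
t: 12.18
position: [0.5672, -0.2132, 0.1635]
tool_rot: [-2.267, 2.175, -0.001]
wrist_force: [-0.1, -0.1, -5.0]
grip_width: 0.0593
gripper_force: 57.0
```

Call:
jog_arm(
  targets=[
    [[5, 0, 0, 0.15, 0], [5, 0, 0, 0, 0], [5, 0, 0, 0, 0]],
  ],
)

```text
t: 12.43
position: [0.5671, -0.2132, 0.1617]
tool_rot: [2.267, -2.175, -0.0]
wrist_force: [-0.1, 0.7, -5.3]
grip_width: 0.0593
gripper_force: 57.0
```

Call:
jog_arm(
  targets=[
    [[5, 0, 0, 0.15, 0], [5, 0, 0, 0, 0], [5, 0, 0, 0, 0]],
  ],
)

```text
t: 12.68
position: [0.5672, -0.2133, 0.1608]
tool_rot: [-2.267, 2.175, -0.001]
wrist_force: [-1.9, 0.0, 4.0]
grip_width: 0.0594
gripper_force: 58.3
```

Call:
jog_arm(
  targets=[
    [[5, 0, 0, 0.1, 0], [5, 0, 0, 0, 0], [5, 0, 0, 0, 0]],
  ],
)

```text
t: 12.93
position: [0.5673, -0.2133, 0.1608]
tool_rot: [-2.267, 2.174, -0.003]
wrist_force: [-5.9, 2.4, 16.3]
grip_width: 0.0591
gripper_force: 59.8
```

Call:
jog_arm(
  targets=[
    [[5, 0, 0, -0.1, 0], [7.5, 0, 0, 0, 0], [7.5, 0, 0, 0, 0], [7.5, 0, 0, 0, 0], [7.5, 0, 0, 0, 0], [7.5, 0, 0, -2, 0], [7.5, 0, 0, -3, 0], [7.5, 0, 0, -3, 0], [4, 0, 0, 0, -0.4], [0, 0, 3, 0, 0], [0, 0, 3.5, 0, 0], [0, 0, 0, 0, 0], [0, 0, 0, 0, 0]],
  ],
)

```text
t: 14.02
position: [0.5011, -0.2163, 0.2406]
tool_rot: [-2.274, 2.168, -0.001]
wrist_force: [0.5, -0.3, 0.7]
grip_width: 0.0141
gripper_force: 0.0
```

```bash
python3 -c "
from h import *
p=fw(-.125,-.086);plan(p[0],p[1],.158,np.degrees(YAW))
im,d=snap('side')
C=cloud('side',d);m=(im.max(2)<60)&(abs(C[...,2]-.17)<.006)
l=cv2.connectedComponents(m.astype(np.uint8))[1];P=C[m]
L=np.array([loc(p) for p in P]);k=(L[:,0]<0)&(L[:,0]>-.13)&(L[:,1]<-.005)&(L[:,1]>-.165);print(k.sum(),cv2.minAreaRect((L[k]*1000).astype(np.float32)))"
```

```text
t 14.02 closing yaw -177.27 tilt 0.02 turn 0.15 then shift cm [ 0.01 -0.14  8.26] local [-126.4  -85.9] z 0.2406
550 ((-60.689239501953125, -83.4019546508789), (134.19395446777344, 59.671871185302734), 89.78036499023438)
```

Call:
jog_arm(
  targets=[
    [[0, 0, 0, 2.5, 0], [0, 0, 0, 3, 0], [0, 0, 0, 2.7, 0], [0, 0, 0, 0, 0], [0, 0, -0.5, 0, 0], [0, 0, -0.5, 0, 0], [0, 0, -0.5, 0, 0], [0, 0, -0.5, 0, 0], [0, 0, 0, 0, 0]],
  ],
)

```text
t: 14.82
position: [0.5237, -0.2156, 0.1592]
tool_rot: [-2.275, 2.166, -0.003]
wrist_force: [-0.1, -0.6, -0.3]
grip_width: 0.0002
gripper_force: 0.0
```

Call:
jog_arm(
  targets=[
    [[0, 0, -0.5, 0, 0], [0, 0, -0.5, 0, 0], [0, 0, -0.5, 0, 0], [0, 0, -0.5, 0, 0], [0, 0, 0, 0, 0]],
  ],
)

```text
t: 15.23
position: [0.5428, -0.2144, 0.1586]
tool_rot: [-2.275, 2.167, -0.001]
wrist_force: [0.3, -0.0, -0.8]
grip_width: -0.0001
gripper_force: 0.0
```

```bash
cat >> h.py <<'E'
def box():
    im,d=snap('side'); C=cloud('side',d);m=(im.max(2)<60)&(abs(C[...,2]-.17)<.006)
    L=np.array([loc(p) for p in C[m]]);k=(L[:,0]<.01)&(L[:,0]>-.13)&(L[:,1]<.01)&(L[:,1]>-.165)
    print('box',k.sum(),cv2.minAreaRect((L[k]*1000).astype(np.float32)))
    return im
E
python3 -c "
from h import *
plan(.5,-.2,.2)
print(r.get_state()['wrist_force'])
b=box();a,_=snap('top')
cv2.imwrite('pics/c4.png',np.hstack([cv2.resize(a[190:380,380:580,::-1],(400,380)),cv2.resize(b[100:250,290:450,::-1],(400,380))]))"
```

```text
t 15.23 closing yaw -177.2 tilt 0.02 turn 0 then shift cm [-1.64  4.2  -4.15] local [-84.7 -85.8] z 0.1586
[ 0.28342865 -0.0313148  -0.77797955]
box 448 ((-55.41147232055664, -83.76447296142578), (88.12261962890625, 132.953369140625), 1.03618586063385)
```

View pics/c4.png

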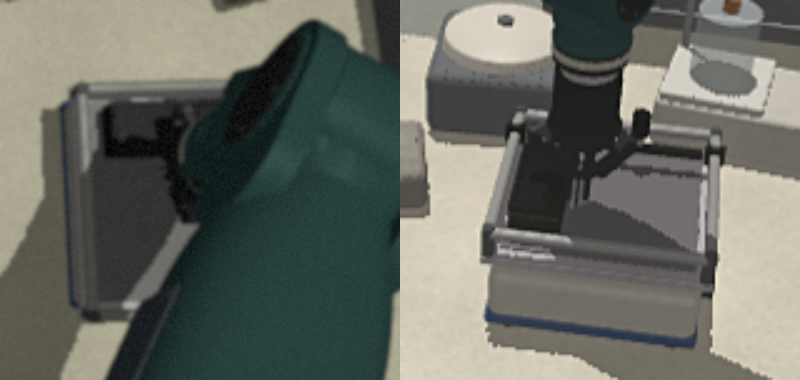

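The box has moved toward the far bar: its far edge is about 11 mm short and it is still square. I'll keep pushing.

Call:
jog_arm(
  targets=[
    [[0, 0, -0.3, 0, 0], [0, 0, -0.3, 0, 0], [0, 0, -0.2, 0, 0], [0, 0, 0, 0, 0]],
  ],
)

```text
t: 15.67
position: [0.5504, -0.2139, 0.1583]
tool_rot: [2.275, -2.167, 0.0]
wrist_force: [-2.1, -1.1, 1.2]
grip_width: 0.0003
gripper_force: 1.1
```

Call:
jog_arm(
  targets=[
    [[0, 0, -0.2, 0, 0], [0, 0, 0, 0, 0], [0, 0, 0, 0, 0]],
  ],
)

```text
t: 15.92
position: [0.5523, -0.2139, 0.1583]
tool_rot: [-2.275, 2.167, -0.0]
wrist_force: [-1.9, 0.5, 1.6]
grip_width: -0.0002
gripper_force: 1.1
```

Call:
jog_arm(
  targets=[
    [[0, 0, -0.2, 0, 0], [0, 0, 0, 0, 0], [0, 0, 0, 0, 0]],
  ],
)

```text
t: 16.17
position: [0.5534, -0.2137, 0.1582]
tool_rot: [2.274, -2.166, -0.002]
wrist_force: [-9.4, 0.2, 4.2]
grip_width: 0.0
gripper_force: 4.6
```

Call:
jog_arm(
  targets=[
    [[0, 0, -0.1, 0, 0], [0, 0, 0, 0, 0], [0, 0, 0, 0, 0]],
  ],
)

```text
t: 16.42
position: [0.5535, -0.2136, 0.1582]
tool_rot: [2.273, -2.166, -0.004]
wrist_force: [-16.7, -1.1, 8.8]
grip_width: 0.0001
gripper_force: 8.1
```

Call:
jog_arm(
  targets=[
    [[0, 0, 1, 0, 0], [0, 0, 1.5, 0, 0], [0, 0, 0, -2, 0], [0, 0, 0, -4, 0], [6, 0, 0, -3, 0], [6, 0, 0, 0, 0]],
  ],
)

```text
t: 16.92
position: [0.5318, -0.2158, 0.2539]
tool_rot: [-2.273, 2.165, -0.013]
wrist_force: [1.1, 0.0, 0.5]
grip_width: 0.0231
gripper_force: 0.0
```

```bash
python3 -c "
from h import *
p=fw(-.148,-.197);plan(p[0],p[1],.19,np.degrees(YAW));box()"
```

```text
t 16.92 closing yaw -177.21 tilt 0.48 turn 0.21 then shift cm [11.    5.27  6.4 ] local [-95.8 -86.8] z 0.2539
box 539 ((-31.230628967285156, -81.67328643798828), (58.79804229736328, 132.8252716064453), 0.33410441875457764)
```

Call:
jog_arm(
  targets=[
    [[6, 2.7, 1.3, 0, 0.2], [6, 2.8, 1.3, 0, 0], [6, 2.8, 1.3, 0, 0], [6, 2.7, 1.3, 0, 0], [6, 0, 0, 0, 0], [6, 0, 0, 0, 0]],
  ],
)

```text
t: 17.47
position: [0.4826, -0.3283, 0.2473]
tool_rot: [-2.268, 2.173, 0.001]
wrist_force: [0.2, -0.8, -0.9]
grip_width: 0.0598
gripper_force: 0.0
```

```bash
python3 -c "
from h import *
p=fw(-.148,-.197);plan(p[0],p[1],.19,np.degrees(YAW))
im,d=snap('side');C=cloud('side',d);m=(im.max(2)<70)&(C[...,2]>.185)&(C[...,2]<.202)&(abs(C[...,0]-.485)<.03)&(abs(C[...,1]+.328)<.03)
print(m.sum(),C[m].min(0),C[m].max(0))
cv2.imwrite('pics/c5.png',cv2.resize(im[100:250,290:450,::-1],(640,600)))"
```

```text
t 17.47 closing yaw -177.54 tilt 0.06 turn -0.12 then shift cm [ 0.01 -0.2   5.73] local [-150.  -196.9] z 0.2473
39 [ 0.47518841 -0.33477076  0.18509363] [ 0.49461149 -0.31527137  0.2002124 ]
```

View pics/c5.png

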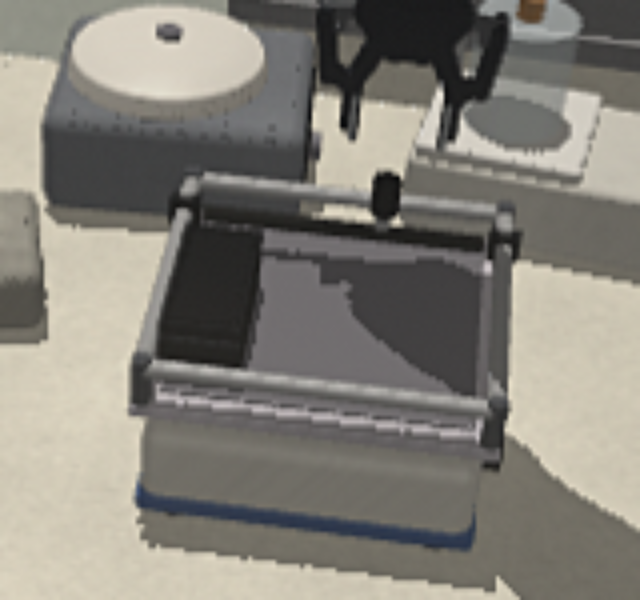

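The box lies along the far bar at about (210,295). The knob, at (385,195), is centred between the open fingers. I'll lower and grip it.

Call:
jog_arm(
  targets=[
    [[6, 0, -0.2, 2, 0], [6, 0, 0, 2.4, 0], [6, 0, 0, 1.3, 0], [6, 0, 0, 0, 0], [0, 0, 0, 0, 0], [0, 0, 0, 0, 0], [0, 0, 0, 0, 0], [0, 0, 0, 0, 0], [0, 0, 0, 0, 0], [0, 0, 0, 0, 0]],
  ],
  newtons=50,
)

```text
t: 18.35
position: [0.4848, -0.3272, 0.1926]
tool_rot: [2.27, -2.17, 0.001]
wrist_force: [-7.2, 1.6, 9.3]
grip_width: 0.0204
gripper_force: 48.9
```

Call:
jog_arm(
  targets=[
    [[0, -0.4, 0, 0, 0], [0, -0.5, 0, 0, 0], [0, -0.5, 0, 0, 0], [0, -0.5, 0, 0, 0], [0, -0.5, 0, 0, 0], [0, -0.5, 0, 0, 0], [0, -0.4, 0, 0, 0], [0, -0.4, 0, 0, 0], [0, -0.4, 0, 0, 0], [0, -0.3, 0, 0, 0], [0, -0.3, 0, 0, 0], [0, -0.3, 0, 0, 0], [0, -0.3, 0, 0, 0], [0, 0, 0, 0, 0]],
  ],
)

```text
t: 19.52
position: [0.4823, -0.2749, 0.1926]
tool_rot: [2.268, -2.169, 0.003]
wrist_force: [-9.0, -4.5, 7.5]
grip_width: 0.0202
gripper_force: 48.8
```

```bash
python3 -c "
from h import *
plan(.485,-.27,.19,np.degrees(YAW));b=box()
cv2.imwrite('pics/c6.png',cv2.resize(b[100:250,290:450,::-1],(640,600)))"
```

```text
t 19.52 closing yaw -177.45 tilt 0.19 turn -0.03 then shift cm [-0.48 -0.3   0.26] local [-147.9 -143.6] z 0.1926
box 542 ((-31.28986167907715, -70.46923065185547), (59.74299240112305, 132.9005584716797), 1.3233741521835327)
```

Call:
jog_arm(
  targets=[
    [[0, -0.2, 0, 0, 0], [0, -0.2, 0, 0, 0], [0, -0.1, 0, 0, 0], [0, 0, 0, 0, 0], [0, 0, 0, 0, 0]],
  ],
)

```text
t: 19.98
position: [0.482, -0.2703, 0.1926]
tool_rot: [2.268, -2.17, 0.003]
wrist_force: [-10.0, -6.8, 7.4]
grip_width: 0.0207
gripper_force: 48.8
```

Call:
jog_arm(
  targets=[
    [[0, -0.1, 0, 0, 0], [0, 0, 0, 0, 0], [0, 0, 0, 0, 0]],
  ],
)

```text
t: 20.23
position: [0.482, -0.2694, 0.1926]
tool_rot: [2.268, -2.17, 0.003]
wrist_force: [-9.7, -6.6, 8.5]
grip_width: 0.0204
gripper_force: 48.8
```

Call:
jog_arm(
  targets=[
    [[0, -0.1, 0, 0, 0], [0, 0, 0, 0, 0], [0, 0, 0, 0, 0]],
  ],
)

```text
t: 20.48
position: [0.482, -0.2684, 0.1926]
tool_rot: [2.268, -2.17, 0.003]
wrist_force: [-10.2, -8.0, 6.7]
grip_width: 0.0202
gripper_force: 48.8
```

Call:
jog_arm(
  targets=[
    [[0, -0.1, 0, 0, 0], [0, 0, 0, 0, 0], [0, 0, 0, 0, 0]],
  ],
)

```text
t: 20.73
position: [0.4819, -0.2674, 0.1926]
tool_rot: [2.268, -2.17, 0.003]
wrist_force: [-10.8, -7.6, 7.1]
grip_width: 0.0206
gripper_force: 48.9
```

Call:
jog_arm(
  targets=[
    [[0, -0.1, 0, 0, 0], [0, 0, 0, 0, 0], [0, 0, 0, 0, 0]],
  ],
)

```text
t: 20.98
position: [0.4819, -0.2668, 0.1926]
tool_rot: [2.267, -2.17, 0.004]
wrist_force: [-9.6, -10.8, 5.4]
grip_width: 0.0206
gripper_force: 48.8
```

```bash
python3 -c "
from h import *
plan(.485,-.27,.19,np.degrees(YAW));b=box()
cv2.imwrite('pics/c7.png',cv2.resize(b[100:250,290:450,::-1],(640,600)))"
```

```text
t 20.98 closing yaw -177.48 tilt 0.25 turn -0.06 then shift cm [ 0.34 -0.3   0.26] local [-147.9 -135.4] z 0.1926
box 550 ((-31.689462661743164, -59.322906494140625), (59.488311767578125, 133.83209228515625), 0.9177995920181274)
```

View pics/c7.png

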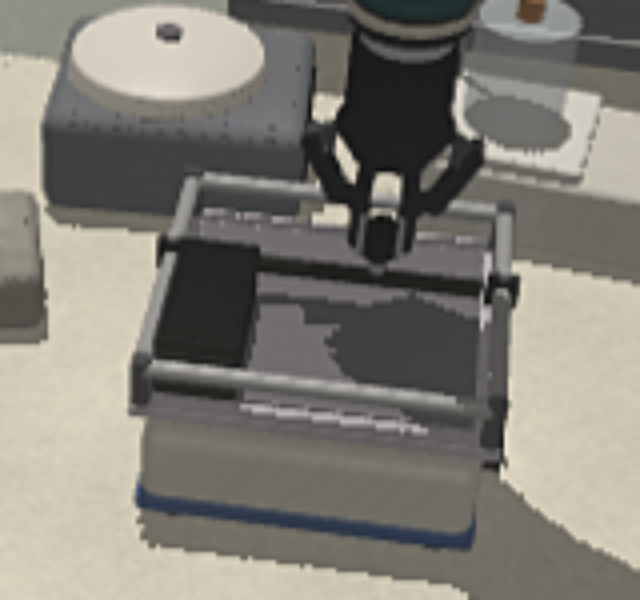

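The box is at the left bar, with its left end at about (195,370), and the force is starting to rise.

Call:
jog_arm(
  targets=[
    [[0, -0.1, 0, 0, 0], [0, 0, 0, 0, 0], [0, 0, 0, 0, 0]],
  ],
)

```text
t: 21.28
position: [0.4819, -0.2666, 0.1926]
tool_rot: [2.266, -2.169, 0.005]
wrist_force: [-10.0, -16.6, 4.2]
grip_width: 0.0206
gripper_force: 48.9
```

Call:
jog_arm(
  targets=[
    [[0, -0.1, 0, 0, 0], [0, 0, 0, 0, 0], [0, 0, 0, 0, 0]],
  ],
)

```text
t: 21.53
position: [0.4819, -0.2665, 0.1926]
tool_rot: [2.264, -2.169, 0.007]
wrist_force: [-10.3, -23.0, 1.5]
grip_width: 0.0205
gripper_force: 49.0
```

Call:
jog_arm(
  targets=[
    [[0, 0.15, 0, 0, 0], [0, 0, 0, 0, 0], [5, 0, 0, 0, 0], [5, 0, 0, 0, 0], [5, 0, 0, 0, 0], [5, 0, 0, 0, 0], [5, 0, 0, -2, 0], [5, 0, 0, -3, 0], [5, 0, 0, -2, 0], [5, 0, 0, 0, 0]],
  ],
)

```text
t: 22.37
position: [0.4836, -0.2653, 0.2652]
tool_rot: [-2.271, 2.17, -0.009]
wrist_force: [0.1, -0.5, 0.2]
grip_width: 0.0499
gripper_force: 0.0
```

```bash
python3 -c "
from h import *
p=fw(-.095,-.065);plan(p[0],p[1],.26,np.degrees(YAW));b=box()
im,d=snap('top');C=cloud('top',d);m=(im.max(2)<60)&(abs(C[...,2]-.17)<.006)
L=np.array([loc(p) for p in C[m]]);k=(L[:,0]<.01)&(L[:,0]>-.13)&(L[:,1]<.02)&(L[:,1]>-.165)
print(k.sum(),k.sum()and cv2.minAreaRect((L[k]*1000).astype(np.float32)))
f=b[115:215,315:415,::-1];cv2.imwrite('pics/c8.png',cv2.resize(f,(600,600),interpolation=cv2.INTER_CUBIC))"
```

```text
t 22.37 closing yaw -177.4 tilt 0.32 turn 0.02 then shift cm [-6.9  -5.11  0.52] local [-146.1 -134. ] z 0.2652
box 547 ((-31.646533966064453, -60.933326721191406), (59.66408920288086, 131.00003051757812), 1.1211369037628174)
1582 ((-30.657546997070312, -66.167724609375), (59.50274658203125, 131.54669189453125), 1.062727451324463)
```

View pics/c8.png

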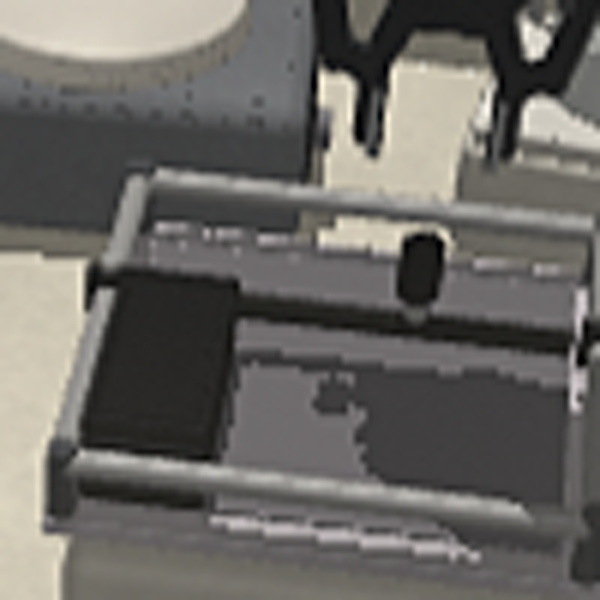

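Both cameras put the box about 1° off square, with its left end slightly off the far bar. I'll nudge the left half of the near side to make it flush.

Call:
jog_arm(
  targets=[
    [[0, -2.9, -1.7, 0, 0], [0, -3, -1.7, 0, 0], [0, -3, -1.5, 0, 0], [0, 0, 0, 0, 0], [0, 0, 0, 0, 0], [0, 0, 0, 3.5, 0], [0, 0, 0, 3.7, 0], [0, 0, 0, 3.4, 0], [0, 0, 0, 0, 0], [0, 0, 0, 0, 0]],
  ],
)

```text
t: 23.3
position: [0.5262, -0.1738, 0.1545]
tool_rot: [2.269, -2.171, -0.005]
wrist_force: [0.9, 0.7, 1.2]
grip_width: -0.0
gripper_force: 0.0
```

```bash
python3 -c "
from h import *
p=fw(-.080,-.045);plan(p[0],p[1],.158,np.degrees(YAW))"
```

```text
t 23.3 closing yaw -177.46 tilt 0.2 turn -0.04 then shift cm [ 0.04 -1.94 -0.35] local [-99.5 -44.6] z 0.1545
```

Call:
jog_arm(
  targets=[
    [[0, 0, -0.7, 0, 0], [0, 0, -0.7, 0, 0], [0, 0, -0.6, 0, 0], [0, 0, -0.3, 0, 0], [0, 0, 0, 0, 0], [0, 0, 0, 0, 0]],
  ],
)

```text
t: 23.8
position: [0.551, -0.1725, 0.1558]
tool_rot: [-2.271, 2.17, -0.001]
wrist_force: [0.9, 1.0, 0.4]
grip_width: -0.0001
gripper_force: 0.0
```

Call:
jog_arm(
  targets=[
    [[0, 0, -0.2, 0, 0], [0, 0, 0, 0, 0], [0, 0, 0, 0, 0]],
  ],
)

```text
t: 24.05
position: [0.5514, -0.1725, 0.1556]
tool_rot: [2.269, -2.17, -0.002]
wrist_force: [-11.5, -1.5, 7.4]
grip_width: 0.0001
gripper_force: 5.6
```

Call:
jog_arm(
  targets=[
    [[0, 0, -0.15, 0, 0], [0, 0, 0, 0, 0], [0, 0, 0, 0, 0]],
  ],
)

```text
t: 24.3
position: [0.5515, -0.1725, 0.1556]
tool_rot: [2.267, -2.169, -0.004]
wrist_force: [-21.6, -3.3, 13.1]
grip_width: -0.0001
gripper_force: 10.9
```

Call:
jog_arm(
  targets=[
    [[0, 0, 1.2, 0, 0], [0, 2, 0, 0, 0], [0, 2, 0, 0, 0], [0, 1.5, 0, 0, 0], [0, 0, 0, 0, 0], [0, 0, -0.6, 0, 0], [0, 0, -0.3, 0, 0], [0, 0, -0.2, 0, 0], [0, 0, 0, 0, 0], [0, 0, 0, 0, 0]],
  ],
)

```text
t: 25.13
position: [0.5541, -0.227, 0.1553]
tool_rot: [2.269, -2.168, -0.003]
wrist_force: [-14.5, -6.1, 6.0]
grip_width: -0.0002
gripper_force: 7.1
```

Call:
jog_arm(
  targets=[
    [[0, 0, -0.15, 0, 0], [0, 0, 0, 0, 0], [0, 0, 0, 0, 0]],
  ],
)

```text
t: 25.38
position: [0.5542, -0.227, 0.1553]
tool_rot: [2.266, -2.168, -0.005]
wrist_force: [-24.1, -7.6, 10.7]
grip_width: 0.0001
gripper_force: 12.4
```

```bash
python3 -c "
from h import *
plan(.5,-.2,.2);print(loc([.5515,-.1725]),loc([.5535,-.2136]))"
```

```text
t 25.38 closing yaw -177.44 tilt 0.37 turn 0 then shift cm [-2.94  5.33 -4.44] local [-73.9 -99. ] z 0.1553
[-0.07414465 -0.04439832] [-0.07399555 -0.08554668]
```

Probing at three points shows the near face straight and flush, with a slope of about 0.004 rad. I'll retreat and do a final check.

Call:
jog_arm(
  targets=[
    [[0, 0, 1, 0, 0], [0, 0, 1, 0, 0], [0, 0, 0, -3, 0], [0, 0, 0, -4, 0], [0, 0, 0, -4, 0], [0, 0, 4, 0, 0], [0, 0, 4, 0, 0], [0, 0, 2, 0, 0], [0, 0, 0, 0, 0], [0, 0, 0, 0, 0], [0, 0, 0, 0, 0]],
  ],
)

```text
t: 26.3
position: [0.4375, -0.2325, 0.2654]
tool_rot: [-2.271, 2.17, -0.001]
wrist_force: [0.4, -0.2, 0.6]
grip_width: 0.0001
gripper_force: 0.0
```

```bash
python3 -c "
from h import *
b=box()
f,e=snap('side');D=cloud('side',e)
L=(D[...,:2]-F)@np.c_[X,Y]
m=(f.max(2)<70)&(D[...,2]>.183)&(D[...,2]<.202)&(abs(L[...,0]+.148)<.025)&(abs(L[...,1]+.137)<.03)
print('knob',m.sum(),L[m].min(0),L[m].max(0))
m=(f.max(2)<70)&(abs(D[...,2]-.152)<.006)&(L[...,0]<-.07)&(L[...,0]>-.12)&(abs(L[...,1]+.137)<.03)
print('bar',m.sum(),L[m].min(0),L[m].max(0),np.median(L[m],0))
im,d=snap('top');C=cloud('top',d)
m=(im.max(2)<60)&(abs(C[...,2]-.05)<.008)&(abs(C[...,0]-.43)<.12)&(abs(C[...,1]-.134)<.1)
print('empty',m.sum(),m.sum() and cv2.minAreaRect((C[m][:,:2]*1000).astype(np.float32)))
m=(im.max(2)<60)&(abs(C[...,2]-.17)<.006);Q=(C[m][:,:2]-F)@np.c_[X,Y];k=(Q[:,0]<.01)&(Q[:,0]>-.08)&(Q[:,1]<.02)&(Q[:,1]>-.15)
print('topbox',k.sum(),k.sum() and cv2.minAreaRect((Q[k]*1000).astype(np.float32)))
"
```

```text
box 548 ((-31.089763641357422, -59.6524658203125), (59.60958480834961, 131.1114044189453), 0.48810791969299316)
knob 44 [-0.15837103 -0.14269296] [-0.13936332 -0.12228834]
bar 57 [-0.11987351 -0.14075885] [-0.0709515  -0.12520811] [-0.09325787 -0.13149016]
empty 1238 ((429.95587158203125, 134.83026123046875), (123.99369812011719, 58.21120071411133), 21.810213088989258)
topbox 1577 ((-30.480701446533203, -65.74591064453125), (59.513145446777344, 130.38510131835938), 0.7930512428283691)
```

```bash
python3 -c "
from station import r
print(r.sign_off())"
```

```text
the job is handed in; nothing more can be done
None
```

The loaded box (5.9 N when lifted) is flush and square in the far left corner with the clamp bar against its other end, the empty box is back on the bench where it stood, and the job is handed in at about 26 s; no score came back.

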